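Add a slotted weight to the cheese press

TASK

Load the thicker of the two slotted weights lying on the worktop onto the little cheese press: slide it sideways onto the flatted neck of the stem under the knob, lower it and turn it, feeling for the stud of the weight already there, until its notch drops over the stud and it lies flat, so that the slots point different ways and it cannot slip off. Press it gently home before letting go, never forcing it against stem or stud, and leave the things around where they are.

Things in the scene. Friction and masses are not known exactly. Their poses are not given: they have to be found in the camera images.
- press: cheese press, fixed: steel drip dish 156 mm across, white drained mould, and in it a white lid with an upright stem. Round the stem is a steel flange, 60 mm across, on which weights lie. How far lid, flange and stem stand out differs: flange top 97 to 103 mm above the worktop, not reported. Origin: on the stem's axis at the worktop; z up, x along the wide way of the stem's neck
- stem_axis (a point): point on the stem's axis 135 mm above the worktop. Stem, from the flange's top up: round, 13 mm thick, to 26 mm; tapering to 29 mm; then a neck to 60 mm with two flats, 7 mm across them (y of the press) and 13 mm the other way (x); then a wooden knob, 20 mm across, top at 71 mm. Nothing of it moves in use
- thick_mouth (a point): mouth of the thick weight's slot at rim and underside, 30 mm from the centre. The slot, 10 mm wide with flared mouth, runs into a round eye 16 mm across. It passes the stem only along the press's x, mouth leading; underside 133 to 136 mm above the worktop clears knob and stud at any height of the flange. Weights and stem take up to 50 N against each other, stem and stud together
- thick_notch (a point): middle of the thick weight's notch at its underside, 21 mm from the centre, on the side away from the slot; notch 15 mm wide, right through, from the rim in to 13.5 mm from the centre. Home, it is over the stud of the loaded weight: underside 20 mm above the flange (28 mm when on the stud), slot 120 deg anticlockwise of the loaded one's, at +20 to +90 deg in the press's frame
- loaded_weight_place (a point): middle of the place of the weight already loaded, 110 mm above the worktop. It is exactly like the thick weight, lies flat on the flange and is held fast, its top 20 mm and its stud's tip 28 mm above the flange. Its slot points anywhere from -100 to -30 deg in the press's frame (not reported: find it by feel or by eye), its stud 60 deg further clockwise seen from above
- thick_weight: the weight to load: slotted cast-iron disc lying flat, stud up, 60 mm in diameter, 20 mm thick, 0.24 to 0.38 kg. Its rim has flat faces 16 mm long, 58 mm apart, on the +y and -y sides to hold it by. A stud 12 mm thick and 8 mm high stands on top, 21 mm from the centre at -60 deg from x. Origin: centre of the eye at the underside; z is up through the weight, x points out through the slot's mouth
- thin_weight: the other loose slotted weight, same outline but only 10 mm thick, 0.15 kg; not wanted. Origin: centre of the eye at the underside; z is up through the weight, x points out through the slot's mouth
- salt_shaker: salt shaker, 44 mm across, 90 mm tall, standing; bystander. Origin: centre of its foot
- cup_espresso: small cup, 62 mm across and 50 mm tall with a handle; bystander. Origin: centre of its foot
- notebook: spiral notebook 148 x 109 x 13 mm lying flat; bystander. Origin: centre of its underside

How it is judged:
By the outcome, as a careful person would: the job done as asked, in the order asked, and still so for the second after the job is handed in, with the robot touching nothing.
It also fails if it takes over 72 s, if anything falls off the work surface, if the arm or the gripper's body presses on something with over 40 N, if the wrist force passes 120 N, or if a joint passes its speed limit or range.

ROBOT

A 6-joint arm with a two-finger parallel gripper is mounted at the origin on a cart in front of the work surface, level with it; the furniture and walls round the work are solid. World frame = base frame: x ahead of the robot, y to its left, z up, the work surface at z = 0. Lengths are in m, angles in rad, forces in N, time in s.
With the tool pointing down it reaches from about 0.275 to 0.725 m from the base axis. Payload 5.6 kg.
Tool frame: the origin (TCP) lies at the very end of the fingers, on their centre line; the grasp point (between the pads) lies 19 mm behind it; z points along the fingers, y is the line along which they close (so a half turn about z gives the same grasp; the last joint's range is limited). The gripper opens to 85 mm and grips with 20 to 120 N. Pads are 22 mm wide; open, the fingers measure 114 mm over their backs; the gripper's body (76 mm by 85 mm) begins 54 mm behind the grasp point. The pads swing forward as they close: fully open they stand 13 mm farther back than shut.
Start: joints at [1.532, 0.255, 0.108, 0, -1.424, -0.285], TCP at [0.175, 0.521, 0.231] pointing down, gripper open.
Joint ranges: [-2.95, 2.95], [-1.21, 1.97], [-1.09, 1.5], [-2.87, 1.71], [-2.94, -0.07], [-3.05, 3.05]. Speed limits (rad/s): [2.57, 2.57, 3.14, 3.14, 3.14, 3.14].

INTERFACE

Orientations are given as a 3x3 rotation matrix whose columns are the frame's x, y, z axes.
In Python, from rig import r, optics, workorder gives the robot as it stands (r), with the cameras (optics) and the job (workorder).
- The arm moves only by the tool nudge_tcp, called after "Call:" by a JSON object that holds its "api" and its "payload", one argument or row to a line. Schema: {"type":"object","properties":{"offsets":{"type":"array","items":{"type":"array","items":{"type":"number"},"minItems":7,"maxItems":7},"minItems":1,"maxItems":10},"force":{"type":"number"},"only":{"type":"string"},"quiet":{"type":"boolean"},"lines":{"type":"string"}},"required":["offsets"],"additionalProperties":false}. offsets is a list of rows, 1 to 10 of them, each of 7 numbers: dx, dy, dz in shares of 0.75 m (1.0 is 0.75 m), then a rotation vector rx, ry, rz in a scale on which 1.0 is pi rad, then the finger opening in m; each row is the pose to reach, as a shift and turn from the pose commanded when the call began, along the tool's axes at that moment; what a row does not reach only later rows make up. A row lasts 1/10 s, in which the tool goes at most 0.05 m and 0.15 rad, less where a joint would pass 70% of its speed; a pose out of reach is approached as far as the arm can. The fingers move at their own pace and stop on an object; force is the grip in N (left out, the last holds). Time passes only in rows, so rows that do not move let the fingers close. The tool returns the time, the measured TCP pose, the force, the opening and the grip force at its end. only (a regular expression) keeps the lines of the reply that match it, lines (a string "A,B") keeps lines A to B, and quiet returns only ok. Input that does not fit is refused with a message, and nothing moves.
- r.state(): the state, without advancing time (a new reading comes with each control period).
- optics.capture(name): name is "scene" or "top" or "wrist"; returns a dict with "image" (420x560x3 uint8, blue, green, red), "range_z" (420x560 float32, m along the optical axis (not along the pixel's ray), 0 where there is no reading), "fx", "fy", "cx", "cy" (pixels), "R" (3x3) and "t" (3): a world point X has camera coordinates R X + t. Camera axes: x right, y down, z forward; pixel columns grow to the right and rows downward; lengths in m; the calibration is good to about 2 mm. A picture is of the moment at which its call begins.
- workorder.close_job(): hands the job in; it is judged then, once.
The state is a dict: "time": time; "joint_pos": joint angles; "qvel": joint speeds; "tau": joint torques, N m; "eef_pos": TCP position; "tcp_rot": TCP orientation; "ft_force": force on the tool from outside, world axes, zero at the start; "ft_torque": the same for the moment, N m; "grip_width": finger opening in m; "finger_force": force on a finger pad.
Only numpy, scipy, OpenCV 4.12 (cv2) and the standard library are available. Lean on these libraries where they do the work, as an engineer would, in place of code of your own. Each camera call takes 0.05 s, during which the arm holds its last target. There are 200 camera calls.

## Working session

There is one attempt and no reset: what is moved stays moved. The work goes in short steps, Python scripts to look and compute and a tool call to move; the robot and the scene stay as the last step left them, time stands still between calls to the robot, and variables do not carry over. Pictures are saved under pics/ and viewed, at most 10 in all, crops included, and the job is handed in when it is done.

```bash
ls; mkdir -p pics
```

Run:
```python
from rig import r, optics, workorder
import cv2,numpy as np
for n in("scene","top"):
    c=optics.capture(n);cv2.imwrite(f"pics/{n}0.png",c["image"]);np.savez(f"pics/{n}0.npz",**c)
    print(n,c["R"],c["t"],c["fx"])
s=r.state();print(s)
```

```text
pics
rig.py
scene [[ 0.73745868 -0.67536435 -0.00613925]
 [-0.50719077 -0.54777461 -0.66535742]
 [ 0.44599575  0.49378738 -0.74649971]] [-0.38781336  0.33725527  1.02152341] 422.97158131169084
top [[ 7.69235063e-02 -9.97036807e-01  6.15980565e-04]
 [-9.73410550e-01 -7.52343601e-02 -2.16360100e-01]
 [ 2.15765326e-01  1.60435755e-02 -9.76313437e-01]] [-0.02913876  0.56909742  1.13874005] 395.2524270184737
{'time': 0.1, 'joint_pos': array([ 1.53159597e+00,  2.55678741e-01,  1.07125983e-01, -4.34315531e-04,
       -1.42389369e+00, -2.84621988e-01]), 'qvel': array([ 0.00066776, -0.00162757,  0.00306982,  0.00101841, -0.0003811 ,
        0.00137016]), 'tau': array([-3.26058107e-03, -3.87600911e+01,  2.38475543e+01,  5.37801370e+00,
       -3.75471325e-03, -1.86477862e-06]), 'eef_pos': array([0.17479742, 0.52101433, 0.23048602]), 'tcp_rot': array([[ 9.48005773e-01, -3.18252745e-01, -4.93975636e-04],
       [-3.18253124e-01, -9.48004370e-01, -1.63199876e-03],
       [ 5.10970224e-05,  1.70435353e-03, -9.99998546e-01]]), 'ft_force': array([-0.42374987, -0.81357606, -0.7047969 ]), 'ft_torque': array([-0.00342409,  0.00476097, -0.00106437]), 'finger_force': 0.0, 'grip_width': 0.08544871793152414}
```

View pics/scene0.png

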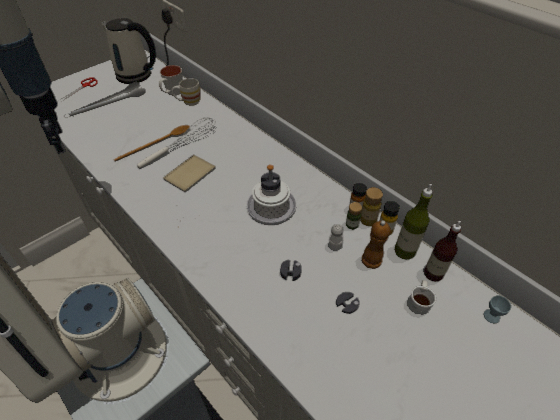

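View pics/top0.png

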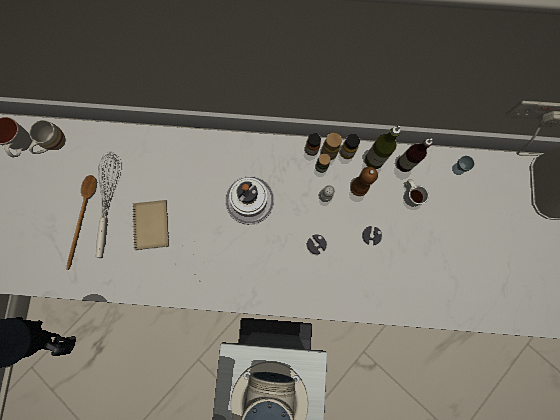

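Scene: press at (270,195), weights at (290,270) and (347,302). In the top view, the weights are at (316,244) and (372,236), the press at (249,200) and the notebook at (150,225).

Create h.py:
```python
import numpy as np,cv2
def cloud(c):
    z=c["range_z"].astype(float);v,u=np.mgrid[:z.shape[0],:z.shape[1]]
    P=np.stack([(u-c["cx"])/c["fx"]*z,(v-c["cy"])/c["fy"]*z,z],-1)
    W=(P-c["t"])@c["R"];W[z==0]=np.nan
    return W
```

Run:
```python
from h import *
for n,pts in(("top",[(316,244),(372,236),(249,200)]),("scene",[(290,270),(347,302),(270,195)])):
    c=dict(np.load(f"pics/{n}0.npz"));W=cloud(c);g=c["image"].astype(int).max(-1)
    for u,v in pts:
        w=W[v-14:v+15,u-14:u+15];k=(g[v-14:v+15,u-14:u+15]<110)&~np.isnan(w[...,0])
        q=w[k];print(n,u,v,k.sum(),np.round(np.median(q,0),4),np.round((q.min(0)+q.max(0))/2,4),np.round(np.percentile(q[:,2],[5,25,50,75,95]),4))
    big=[W[v-4,u+12] for u,v in pts]; print(np.round(big,4))
    if n=="top":
        ims=[cv2.resize(c["image"][v-25:v+25,u-25:u+25],(260,260),interpolation=cv2.INTER_CUBIC) for u,v in pts]
        cv2.imwrite("pics/crop1.png",np.hstack(ims))
c=dict(np.load("pics/scene0.npz"));W=cloud(c)
q=W[160:200,255:285].reshape(-1,3)
for lo,hi in((.16,.2),(.125,.16),(.1,.125)):
    k=q[(q[:,2]>lo)&(q[:,2]<hi)];print(lo,len(k),np.round(k.mean(0),4),k[:,2].max() if len(k) else 0)
```

```text
top 316 244 253 [ 0.4627 -0.1064  0.0191] [ 0.4664 -0.107   0.0108] [0.0006 0.0169 0.0191 0.0209 0.0239]
top 372 236 246 [ 0.5054 -0.2778  0.0087] [ 0.5077 -0.2799  0.0049] [-0.001   0.0064  0.0087  0.0104  0.0139]
top 249 200 344 [0.5741 0.1081 0.1193] [0.5737 0.1107 0.0867] [0.0219 0.0751 0.1193 0.1227 0.1275]
[[ 0.4812 -0.144   0.0014]
 [ 0.5202 -0.3187  0.0007]
 [ 0.5891  0.0729  0.0738]]
scene 290 270 316 [ 0.4587 -0.1139  0.0187] [ 0.4634 -0.11    0.0126] [0.0025 0.0151 0.0187 0.0204 0.0231]
scene 347 302 326 [ 0.5022 -0.2779  0.0089] [ 0.5059 -0.2793  0.0079] [0.0008 0.0072 0.0089 0.0107 0.0129]
scene 270 195 458 [0.5696 0.0912 0.0758] [0.5702 0.096  0.0751] [0.0394 0.0557 0.0758 0.1112 0.1224]
[[ 0.5002 -0.1183  0.0029]
 [ 0.5391 -0.2929  0.003 ]
 [ 0.6112  0.0846  0.0745]]
0.16 33 [0.5874 0.1091 0.1701] 0.1746270816736268
0.125 50 [0.5885 0.1034 0.1375] 0.15889736983221225
0.1 271 [0.5835 0.1058 0.1168] 0.12495497710645244
```

Run:
```python
from rig import r, optics, workorder
import numpy as np
c=optics.capture("wrist");s=r.state()
R=s["tcp_rot"];C=-c["R"].T@c["t"]
print("cam in tool",R.T@(C-s["eef_pos"]),"\n",(c["R"]@R).T,c["fx"],c["cx"],c["cy"])
print(R.T@(np.array([.463,-.108,.231])-s["eef_pos"]))
```

```text
cam in tool [ 0.06925145  0.00047313 -0.14262017] 
 [[ 1.39229094e-03 -9.62736497e-01 -2.70437608e-01]
 [ 9.99998495e-01  1.62033963e-03 -6.19999774e-04]
 [ 1.03509718e-03 -2.70436338e-01  9.62737304e-01]] 296.93295366389845 281.3015160330073 204.7344280120281
[4.73373390e-01 5.04701042e-01 3.65795816e-04]
```

View pics/crop1.png

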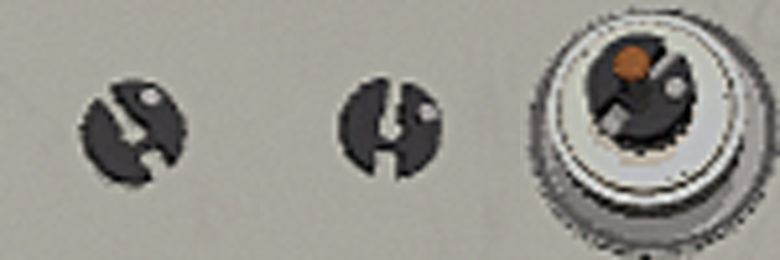

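Crop: the left (thick) weight has its slot up-left and its stud at (150,96). The right one is the thin weight. On the press, the loaded weight's slot points up-right, at about -40° in world. Next I'll look at the neck obliquely with the wrist camera.

Add to h.py:
```python
from scipy.spatial.transform import Rotation as Ro
def rot(psi,tilt=0):
    """tool x heading psi (deg), tilted so that +x dips by tilt deg"""
    a,t=np.radians([psi,tilt]);h=np.array([np.cos(a),np.sin(a),0]);k=np.array([0,0,1.])
    x=h*np.cos(t)-k*np.sin(t);z=-h*np.sin(t)-k*np.cos(t)
    return np.stack([x,np.cross(z,x),z],1)
def goal(s,p,R):
    T=s["tcp_rot"];d=T.T@(np.array(p)-s["eef_pos"]);v=Ro.from_matrix(T.T@R).as_rotvec()
    print("row:",*np.round(d,4),*np.round(v,4))
def look(psi,tilt,tgt,d,s):
    R=rot(psi,tilt);goal(s,np.array(tgt)-d*R[:,2],R)
```

Run:
```python
from h import *
from rig import r, optics, workorder
look(-152,30,[.588,.105,.145],.115,r.state())
```

```text
row: 0.4846 0.3048 -0.0135 0.6073 -0.2626 2.264
```

The rows are not in the units I measure in: shifts go in shares of 0.75 m and turns go in shares of pi rad. I convert before sending: 0.485 m / 0.75 = 0.6467, 0.305 m / 0.75 = 0.4067, 2.264 rad / 3.1416 = 0.7207.

Call:
{"api": "nudge_tcp", "payload": {
  "offsets": [
    [0.6467, 0.4067, -0.04, 0.1932, -0.0837, 0.7207, 0.085],
    [0.6467, 0.4067, -0.04, 0.1932, -0.0837, 0.7207, 0.085],
    [0.6467, 0.4067, -0.04, 0.1932, -0.0837, 0.7207, 0.085],
    [0.6467, 0.4067, -0.04, 0.1932, -0.0837, 0.7207, 0.085],
    [0.6467, 0.4067, -0.04, 0.1932, -0.0837, 0.7207, 0.085],
    [0.6467, 0.4067, -0.04, 0.1932, -0.0837, 0.7207, 0.085],
    [0.6467, 0.4067, -0.04, 0.1932, -0.0837, 0.7207, 0.085],
    [0.6467, 0.4067, -0.04, 0.1932, -0.0837, 0.7207, 0.085],
    [0.6467, 0.4067, -0.04, 0.1932, -0.0837, 0.7207, 0.085],
    [0.6467, 0.4067, -0.04, 0.1932, -0.0837, 0.7207, 0.085]
  ]
}}

```text
time: 1.15
eef_pos: [0.4919, 0.1329, 0.2577]
tcp_rot: [[-0.176, -0.958, 0.228], [-0.923, 0.241, 0.301], [-0.343, -0.157, -0.926]]
ft_force: [1.8, 0.8, 0.0]
grip_width: 0.0847
finger_force: 0.0
```

Run:
```python
from h import *
from rig import r, optics, workorder
look(-152,30,[.588,.105,.145],.115,r.state())
```

```text
row: 0.0472 -0.0546 0.0059 0.22 -0.0931 0.8178
```

Scaled: -0.055 m / 0.75 = -0.0733, 0.047 m / 0.75 = 0.0627, 0.818 rad / 3.1416 = 0.2604.

Call:
{"api": "nudge_tcp", "payload": {
  "offsets": [
    [0.0627, -0.0733, 0.008, 0.07, -0.0296, 0.2604, 0.085],
    [0.0627, -0.0733, 0.008, 0.07, -0.0296, 0.2604, 0.085],
    [0.0627, -0.0733, 0.008, 0.07, -0.0296, 0.2604, 0.085],
    [0.0627, -0.0733, 0.008, 0.07, -0.0296, 0.2604, 0.085],
    [0.0627, -0.0733, 0.008, 0.07, -0.0296, 0.2604, 0.085],
    [0.0627, -0.0733, 0.008, 0.07, -0.0296, 0.2604, 0.085],
    [0.0627, -0.0733, 0.008, 0.07, -0.0296, 0.2604, 0.085],
    [0.0627, -0.0733, 0.008, 0.07, -0.0296, 0.2604, 0.085]
  ]
}}

```text
time: 1.95
eef_pos: [0.5369, 0.0805, 0.2444]
tcp_rot: [[-0.761, -0.478, 0.439], [-0.415, 0.879, 0.236], [-0.498, -0.003, -0.867]]
ft_force: [0.3, 0.2, -0.4]
grip_width: 0.0849
finger_force: 0.0
```

Run:
```python
from h import *
from rig import r, optics, workorder
c=optics.capture("wrist");np.savez("pics/w1.npz",**c)
cv2.imwrite("pics/w1.png",c["image"])
look(-80,30,[.588,.105,.145],.115,r.state())
```

```text
row: -0.0329 -0.0572 0.0191 -0.625 -0.0029 -1.0804
```

View pics/w1.png

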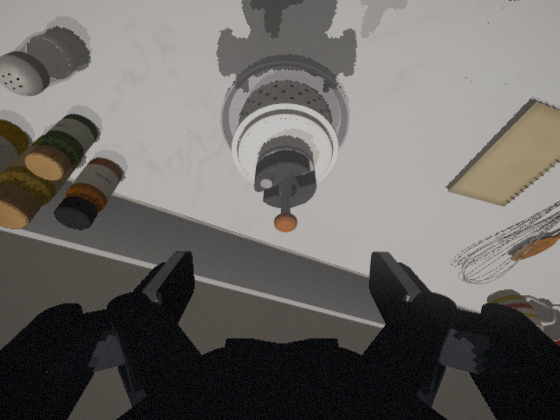

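The press is centred at (287,185): knob at (285,224), narrow neck at (286,200). The loaded stud is at (265,184) and a notch or slot is near (308,181). I'll take a second azimuth.

Scaled: -0.057 m / 0.75 = -0.076, -0.033 m / 0.75 = -0.044, -1.08 rad / 3.1416 = -0.3438.

Call:
{"api": "nudge_tcp", "payload": {
  "offsets": [
    [-0.044, -0.076, 0.0253, -0.1989, -0.001, -0.3438, 0.085],
    [-0.044, -0.076, 0.0253, -0.1989, -0.001, -0.3438, 0.085],
    [-0.044, -0.076, 0.0253, -0.1989, -0.001, -0.3438, 0.085],
    [-0.044, -0.076, 0.0253, -0.1989, -0.001, -0.3438, 0.085],
    [-0.044, -0.076, 0.0253, -0.1989, -0.001, -0.3438, 0.085],
    [-0.044, -0.076, 0.0253, -0.1989, -0.001, -0.3438, 0.085],
    [-0.044, -0.076, 0.0253, -0.1989, -0.001, -0.3438, 0.085],
    [-0.044, -0.076, 0.0253, -0.1989, -0.001, -0.3438, 0.085],
    [-0.044, -0.076, 0.0253, -0.1989, -0.001, -0.3438, 0.085]
  ]
}}

```text
time: 2.9
eef_pos: [0.5984, 0.0472, 0.2444]
tcp_rot: [[0.123, -0.99, -0.07], [-0.856, -0.141, 0.497], [-0.502, -0.001, -0.865]]
ft_force: [-0.2, -0.7, 0.1]
grip_width: 0.0848
finger_force: 0.0
```

Run:
```python
from h import *
from rig import r, optics, workorder
c=optics.capture("wrist");np.savez("pics/w2.npz",**c)
s=r.state()
ims=[]
for n in(1,2):
    c=dict(np.load(f"pics/w{n}.npz"));W=cloud(c)
    p=c["R"]@np.array([.588,.105,.145])+c["t"];u=int(p[0]/p[2]*c["fx"]+c["cx"]);v=int(p[1]/p[2]*c["fy"]+c["cy"])
    print(n,u,v)
    ims.append(cv2.resize(c["image"][v-40:v+40,u-40:u+40],(400,400),interpolation=cv2.INTER_CUBIC))
    C=-c["R"].T@c["t"]
    az=np.degrees(np.arctan2(*(C[:2]-[.588,.105])[::-1]));print("cam az",az)
    # stem pixels: within 12mm of axis horizontally, by height
    X=W.reshape(-1,3);dd=X[:,:2]-[.588,.105];near=np.hypot(*dd.T)<.02
    lat=dd@np.array([-np.sin(np.radians(az)),np.cos(np.radians(az))])
    for z in np.arange(.112,.178,.004):
        k=near&(abs(X[:,2]-z)<.002)
        if k.sum()>2: print(round(z,3),k.sum(),np.round([lat[k].min()*1e3,lat[k].max()*1e3],1),np.round(1e3*np.median(dd[k],0),1))
cv2.imwrite("pics/w12.png",np.hstack(ims))
```

```text
1 278 199
cam az -152.15634974218835
0.112 24 [-19.6   8. ] [14.5  5. ]
0.116 39 [-19.4   8. ] [13.5  5.3]
0.12 290 [-19.3  19.9] [-5.7  1.3]
0.124 371 [-19.3  19.9] [-6.3 -1.9]
0.128 117 [-11.5  17.5] [ -2.9 -10.2]
0.132 97 [-11.4  16.4] [ -1.4 -10.8]
0.136 29 [-9.3 -2.1] [-3.8  5.3]
0.14 26 [-9.2 -2.1] [-3.4  4.7]
0.144 27 [-9.2 -2.1] [-3.7  5.1]
0.148 30 [-9.1 -2.1] [-3.9  5.1]
0.152 32 [-9.9 -2.1] [-3.7  5.1]
0.156 29 [-9.8 -2.9] [-3.9  5.2]
0.16 19 [-9.7 -2.9] [-4.3  5.5]
0.164 32 [-15.8   3.1] [-6.3  3.4]
0.168 113 [-15.7   3.9] [-5.3  2.7]
0.172 223 [-14.   3.] [-0.   6.3]
2 284 201
cam az -81.08619441457665
0.112 38 [-3.9 19.6] [14.3  3.9]
0.116 44 [-3.9 19.4] [11.   4.9]
0.12 218 [-19.1  19.2] [1.5 1.4]
0.124 409 [-20.   19.4] [-4.4 -2.7]
0.128 107 [-7.3  8.7] [  2. -12.]
0.132 114 [-7.2  8.7] [  0.6 -10.5]
0.136 40 [-3.6  8.6] [2.4 3.7]
0.14 43 [-3.5  8.5] [2.4 3.9]
0.144 44 [-3.5  8.5] [2.3 3.9]
0.148 42 [-3.4  9.3] [2.  3.3]
0.152 49 [-3.4  9.3] [2.3 3.9]
0.156 51 [-3.3  9.2] [2.4 3.7]
0.16 12 [-3.3  9.1] [-0.5  3.4]
0.164 28 [-6.6 12.4] [ 2.8 -1.7]
0.168 110 [-6.6 12.4] [ 2.4 -0.7]
0.172 221 [-5.7 11.6] [2.3 4.7]
```

View pics/w12.png

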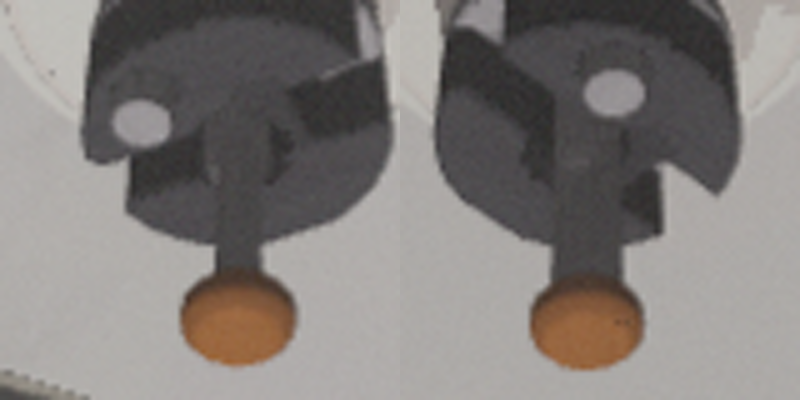

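Neck: narrow (about 7.5 mm) from azimuth -152° and wide (13 mm) from -81°, so press x points near 28° in world. Next I'll refine the axis, flats, stud azimuth and plate height from the clouds.

Run:
```python
from h import *
A=np.array([.5896,.1123])
for n in(1,2):
    c=dict(np.load(f"pics/w{n}.npz"));W=cloud(c);X=W.reshape(-1,3);d=X[:,:2]-A;rr=np.hypot(*d.T)
    k=(rr<.0085)&(X[:,2]>.135)&(X[:,2]<.157)
    q=d[k]*1e3;q0=q.mean(0);w,V=np.linalg.eigh(np.cov(q.T));print(n,"neck",k.sum(),q0,np.sqrt(w),"dir",np.degrees(np.arctan2(V[1,1],V[0,1])))
    k=(rr>.012)&(rr<.03)&(X[:,2]>.1265)&(X[:,2]<.137)
    h=X[k,2];top=np.median(h[h>np.percentile(h,60)]);kk=k&(abs(X[:,2]-top)<.0015)
    m=d[kk];m=(m.min(0)+m.max(0))/2
    print("stud",kk.sum(),"z",top,m*1e3,np.hypot(*m)*1e3,np.degrees(np.arctan2(m[1],m[0])))
    k=(rr>.012)&(rr<.028)&(X[:,2]>.114)&(X[:,2]<.126);print("plate top",np.percentile(X[k,2],[40,60,75]))
    k=(rr<.012)&(X[:,2]>.165);print("knob top",np.percentile(X[k,2],[50,90,97]))
    # narrow edge subpixel: dark neck against light background, along tool y at rows
    g=c["image"].astype(float).mean(-1)
    for z in (.148,.152,.156):
        p=c["R"]@np.r_[A,z]+c["t"];u=p[0]/p[2]*c["fx"]+c["cx"];v=p[1]/p[2]*c["fy"]+c["cy"]
        row=g[int(round(v)),int(u)-14:int(u)+15];lo=row[11:18].min()
        bg=(row[:4].mean()+row[-4:].mean())/2
        cov=np.clip((bg-row)/(bg-np.median(row[12:17])),0,1.2)
        print(z,round(cov.sum()*p[2]/c["fx"]*1e3,2),"centre off mm",round(((np.arange(29)-14+int(u)-u)*cov).sum()/cov.sum()*p[2]/c["fx"]*1e3,2), row.astype(int) if z==.156 else "")
```

```text
1 neck 154 [-4.35800858 -2.23107649] [1.73576241 2.99303983] dir 168.13473138629885
stud 97 z 0.1305192317593573 [ -2.14041074 -20.62313493] 20.733910686795472 -95.9253353615653
plate top [0.12185691 0.1221445  0.12238086]
knob top [0.17088678 0.17233211 0.17266689]
0.148 18.36 centre off mm -1.35 
0.152 8.21 centre off mm -0.06 
0.156 8.32 centre off mm 0.01 [171 174 172 172 172 173 172 173 173 162  66  66  61  63  65  63  67  63
  72 122 174 172 173 173 173 174 174 173 171]
2 neck 247 [ 0.51752823 -3.50500611] [0.86162213 3.76582362] dir -163.901006766304
stud 101 z 0.1305922204726308 [ -1.70734517 -21.81342309] 21.880138351557424 -94.47543875637479
plate top [0.1220268  0.12233677 0.12254804]
knob top [0.17093409 0.17240688 0.17271841]
0.148 17.3 centre off mm -0.17 
0.152 13.14 centre off mm -0.31 
0.156 12.72 centre off mm -0.35 [169 169 170 169 168 170 160  87  69  62  61  63  62  63  59  61  60  60
  63  61  70 107 171 169 170 169 169 169 168]
```

Run:
```python
from h import *
from rig import r, optics, workorder
look(-152,0,[.463,-.108,.01],.14,r.state())
c=dict(np.load("pics/top0.npz"));W=cloud(c);print(W[193,327],W[190,326])
```

```text
row: 0.1621 0.1575 0.0131 0.3246 0.4563 1.2012
[ 0.61111747 -0.12451831  0.08411246] [ 0.61976829 -0.1208914   0.08562907]
```

Scaled: 0.162 m / 0.75 = 0.216, 0.013 m / 0.75 = 0.0173, 1.201 rad / 3.1416 = 0.3823.

Call:
{"api": "nudge_tcp", "payload": {
  "offsets": [
    [0.216, 0.2093, 0.0173, 0.1035, 0.1451, 0.3823, 0.085],
    [0.216, 0.2093, 0.0173, 0.1035, 0.1451, 0.3823, 0.085],
    [0.216, 0.2093, 0.0173, 0.1035, 0.1451, 0.3823, 0.085],
    [0.216, 0.2093, 0.0173, 0.1035, 0.1451, 0.3823, 0.085],
    [0.216, 0.2093, 0.0173, 0.1035, 0.1451, 0.3823, 0.085],
    [0.216, 0.2093, 0.0173, 0.1035, 0.1451, 0.3823, 0.085],
    [0.216, 0.2093, 0.0173, 0.1035, 0.1451, 0.3823, 0.085],
    [0.216, 0.2093, 0.0173, 0.1035, 0.1451, 0.3823, 0.085],
    [0.216, 0.2093, 0.0173, 0.1035, 0.1451, 0.3823, 0.085],
    [0.216, 0.2093, 0.0173, 0.1035, 0.1451, 0.3823, 0.085]
  ]
}}

```text
time: 3.95
eef_pos: [0.4605, -0.1045, 0.1521]
tcp_rot: [[-0.889, -0.457, 0.001], [-0.457, 0.889, -0.002], [-0.0, -0.002, -1.0]]
ft_force: [0.4, 0.1, -0.6]
grip_width: 0.0852
finger_force: 0.0
```

Run:
```python
from h import *
from rig import r, optics, workorder
c=optics.capture("wrist");np.savez("pics/w3.npz",**c)
im=c["image"];W=cloud(c)
d=np.hypot(W[...,0]-.463,W[...,1]+.108)
g=im.astype(int).max(-1)
top=(d<.045)&(W[...,2]>.016)&(W[...,2]<.0235)&(g<130)
p=W[top];print(top.sum(),np.median(p[:,2]))
(cx,cy),rad=cv2.minEnclosingCircle((p[:,:2]*1e3).astype(np.float32));print("circle",cx,cy,rad)
st=(d<.045)&(W[...,2]>.0255);q=W[st];m=(q[:,:2].min(0)+q[:,:2].max(0))*500;print("stud",st.sum(),m,q[:,2].max(),"r",np.hypot(m[0]-cx,m[1]-cy),"ang+60",np.degrees(np.arctan2(m[1]-cy,m[0]-cx))+60)
# rectified top view at z=.02, 4 px/mm
n=400;X=np.stack(np.meshgrid(np.linspace(50,-50,n)/1e3+cx/1e3,np.linspace(50,-50,n)/1e3+cy/1e3,indexing="ij")+[np.full((n,n),.02)],-1)@c["R"].T+c["t"]
mp=(X[...,:2]/X[...,2:]*[c["fx"],c["fy"]]+[c["cx"],c["cy"]]).astype(np.float32)
cv2.imwrite("pics/rect3.png",cv2.remap(im,mp[...,0],mp[...,1],cv2.INTER_CUBIC))
```

```text
2156 0.019853877003375132
circle 464.7200012207031 -108.29932403564453 30.088220596313477
stud 29334 [ 460.30052036 -108.97847097] 0.25641327638218187 r 4.471359037586532 ang+60 -111.26363030129997Traceback (most recent call last):
  File "<stdin>", line 12, in <module>
TypeError: can only concatenate tuple (not "list") to tuple
```

Run:
```python
from h import *
from rig import r, optics, workorder
c=dict(np.load("pics/w3.npz"));im=c["image"];W=cloud(c)
cx,cy=464.72,-108.3
d=np.hypot(W[...,0]-cx/1e3,W[...,1]-cy/1e3)
st=(d<.032)&(W[...,2]>.026)&(W[...,2]<.031);q=W[st];m=(q[:,:2].min(0)+q[:,:2].max(0))*500;print("stud",st.sum(),m,"r",np.hypot(m[0]-cx,m[1]-cy),"ang+60",np.degrees(np.arctan2(m[1]-cy,m[0]-cx))+60)
for lo,hi,off in((10,27,None),):
    n=(d>.022)&(d<.028)&(W[...,2]<.012);q=W[n][:,:2]*1e3-[cx,cy];a=np.degrees(np.arctan2(q[:,1],q[:,0]))
    h,e=np.histogram(a,bins=72,range=(-180,180));print([(int(e[i]),int(h[i])) for i in np.nonzero(h)[0]])
n=400;gx,gy=np.meshgrid(np.linspace(50,-50,n)/1e3+cx/1e3,np.linspace(50,-50,n)/1e3+cy/1e3,indexing="ij")
X=np.stack([gx,gy,gx*0+.02],-1)@c["R"].T+c["t"]
mp=(X[...,:2]/X[...,2:]*[c["fx"],c["fy"]]+[c["cx"],c["cy"]]).astype(np.float32)
cv2.imwrite("pics/rect3.png",cv2.remap(im,mp[...,0],mp[...,1],cv2.INTER_CUBIC))
```

```text
stud 118 [ 484.49414366 -115.47430109] r 21.03538337156211 ang+60 40.05860938310478
[(-160, 2), (-155, 12), (-150, 12), (-145, 15), (-140, 12), (-135, 13), (-130, 13), (-125, 15), (25, 11), (30, 9), (35, 12), (40, 13), (45, 9)]
```

View pics/rect3.png

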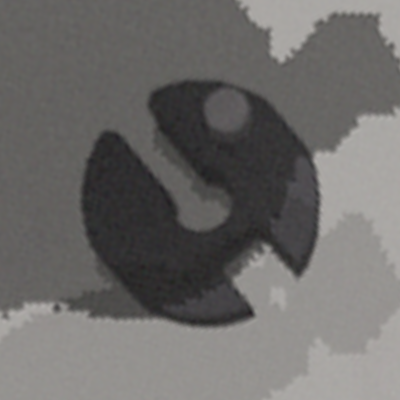

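Rectified view: slot mouth up-left at (130,115), stud at (227,110), notch lower right at (275,290). The slot heading is about 40° in world, so the tool heading for the grip is -140°.

Run:
```python
from h import *
from rig import r, optics, workorder
s=r.state()
goal(s,[.4647,-.1083,.002],rot(-140))
```

```text
row: -0.002 -0.005 0.15 -0.0014 0.001 -0.2202
```

Scaled: 0.15 m / 0.75 = 0.2, 0.145 m / 0.75 = 0.1933, -0.22 rad / 3.1416 = -0.07.

Call:
{"api": "nudge_tcp", "payload": {
  "offsets": [
    [-0.0027, -0.0067, 0.0667, -0.0003, 0.0003, -0.0477, 0.085],
    [-0.0027, -0.0067, 0.12, -0.0003, 0.0003, -0.07, 0.085],
    [-0.0027, -0.0067, 0.16, -0.0003, 0.0003, -0.07, 0.085],
    [-0.0027, -0.0067, 0.1827, -0.0003, 0.0003, -0.07, 0.085],
    [-0.0027, -0.0067, 0.1933, -0.0003, 0.0003, -0.07, 0.085],
    [-0.0027, -0.0067, 0.2, -0.0003, 0.0003, -0.07, 0.085],
    [-0.0027, -0.0067, 0.2, -0.0003, 0.0003, -0.07, 0.085]
  ]
}}

```text
time: 4.7
eef_pos: [0.4648, -0.1094, 0.0025]
tcp_rot: [[-0.768, -0.64, 0.001], [-0.64, 0.768, -0.001], [-0.0, -0.001, -1.0]]
ft_force: [-0.9, -0.8, -0.0]
grip_width: 0.0848
finger_force: 0.0
```

Run:
```python
from h import *
from rig import r, optics, workorder
c=optics.capture("wrist");W=cloud(c)
top=(np.hypot(W[...,0]-.4647,W[...,1]+.1083)<.04)&(W[...,2]>.016)&(W[...,2]<.0235)&(c["image"].max(-1)<130)
p=W[top];print(top.sum(),cv2.minEnclosingCircle((p[:,:2]*1e3).astype(np.float32)))
s=r.state();print(s["eef_pos"],s["ft_force"],s["tcp_rot"][:,0],s["joint_pos"]);goal(s,[.4647,-.1083,.002],rot(-140))
```

```text
8357 ((464.9814147949219, -108.68704223632812), 30.402585983276367)
[ 0.46509837 -0.10933195  0.00303124] [1.1280755  0.72541461 1.00115144] [-7.68413413e-01 -6.39953475e-01 -6.13746009e-04] [ 0.09926285  0.31728034 -0.44916813  0.00186321 -0.80270019 -0.97691532]
row: -0.0004 0.001 0.001 -0.002 0.0006 -0.0037
```

Scaled: 0.001 m / 0.75 = 0.0013.

Call:
{"api": "nudge_tcp", "payload": {
  "offsets": [
    [0, 0.0013, 0, 0, 0, 0, 0.07],
    [0, 0.0013, 0, 0, 0, 0, 0.05],
    [0, 0.0013, 0, 0, 0, 0, 0.05],
    [0, 0.0013, 0, 0, 0, 0, 0.05],
    [0, 0.0013, 0, 0, 0, 0, 0.05],
    [0, 0.0013, 0, 0, 0, 0, 0.05],
    [0, 0.0013, 0, 0, 0, 0, 0.05],
    [0, 0.0013, 0, 0, 0, 0, 0.05]
  ],
  "force": 60
}}

```text
time: 5.55
eef_pos: [0.4649, -0.1084, 0.0036]
tcp_rot: [[-0.768, -0.64, 0.003], [-0.64, 0.768, -0.002], [-0.001, -0.003, -1.0]]
ft_force: [-1.1, -0.5, 6.9]
grip_width: 0.0558
finger_force: 63.7
```

Call:
{"api": "nudge_tcp", "payload": {
  "offsets": [
    [0, 0, -0.04, 0, 0, 0, 0.05],
    [0, 0, -0.08, 0, 0, 0, 0.05],
    [0, 0, -0.08, 0, 0, 0, 0.05]
  ],
  "force": 60
}}

```text
time: 5.85
eef_pos: [0.4663, -0.1083, 0.0658]
tcp_rot: [[-0.768, -0.64, 0.007], [-0.64, 0.768, -0.001], [-0.005, -0.006, -1.0]]
ft_force: [1.0, 1.3, -2.1]
grip_width: 0.0558
finger_force: 67.2
```

Create held.py:
```python
from h import *
from rig import r, optics, workorder
c=optics.capture("wrist");s=r.state();W=cloud(c)
Q=(W-s["eef_pos"])@s["tcp_rot"]*1e3   # tool frame mm
rr=np.hypot(Q[...,0],Q[...,1])
h=Q[...,2][(rr<27)&(abs(Q[...,1])<22)&(Q[...,2]>-45)&(Q[...,2]<10)]
hh,e=np.histogram(h,bins=np.arange(-45,10,1.));print([(int(e[i]),int(hh[i])) for i in np.nonzero(hh>8)[0]])
zt=e[hh.argmax()]+.5
t=(rr<33)&(abs(Q[...,1])<26)&(abs(Q[...,2]-zt)<1.8)&(c["image"].max(-1)<130)
p=Q[t];print("top z",np.median(p[:,2]),t.sum(),"x ext",np.percentile(p[:,0],[.2,99.8]),"y",np.percentile(p[:,1],[.2,99.8]))
A=np.c_[p[:,:2],np.ones(len(p))];print("plane",np.linalg.lstsq(A,p[:,2],rcond=None)[0])
k=(rr<33)&(abs(Q[...,1])<26)&(Q[...,2]<zt-5)&(Q[...,2]>zt-10);q=Q[k];print("stud",k.sum(),(np.percentile(q[:,:2],2,0)+np.percentile(q[:,:2],98,0))/2)
cv2.imwrite("pics/held%d.png"%(s["time"]*100),c["image"]);print(s["time"],s["eef_pos"],s["ft_force"])
```

```bash
python3 held.py; ls pics
```

```text
[(-28, 25), (-27, 177), (-26, 134), (-25, 36), (-24, 20), (-23, 22), (-22, 22), (-21, 25), (-20, 616), (-19, 3318), (-18, 1744), (-17, 135), (-16, 58), (-15, 44), (-14, 45), (-13, 44), (-12, 57), (-11, 50), (-10, 48), (-9, 57), (-8, 54), (-7, 35), (-6, 34), (-5, 27), (-4, 33), (-3, 29), (-2, 35), (-1, 43), (0, 37)]
top z -18.268378365776744 7430 x ext [-28.58150722  27.01681687] y [-25.87830971  25.81788058]
plane [ 2.66081265e-03 -1.50080325e-03 -1.82704260e+01]
stud 515 [-11.20890372 -19.56159679]
5.9 [ 0.46477606 -0.10802481  0.06368206] [ 0.16628933  0.45813071 -3.64896985]
crop1.png
held590.png
rect3.png
scene0.npz
scene0.png
top0.npz
top0.png
w1.npz
w1.png
w12.png
w2.npz
w3.npz
```

Create tgt.py:
```python
import sys
from h import *
from rig import r, optics, workorder
A=np.array([.5893,.1122]);PX=21.
def tgt(back,z,head=PX,off=(-.0007,-.0003),A=A,px=PX):
    s=r.state();u=np.array([np.cos(np.radians(px)),np.sin(np.radians(px))])
    R=rot(head-180);C=np.r_[A-back*u,z];goal(s,C-R@np.r_[off,0],R);return s
if __name__=="__main__":
    s=tgt(*map(float,sys.argv[1:]));print(s["eef_pos"],s["ft_force"],s["ft_torque"])
```

```bash
python3 tgt.py .07 .139
```

```text
row: -0.1699 0.1124 -0.0752 -0.0026 0.0031 0.3275
[ 0.46477606 -0.10802481  0.06368206] [ 0.16628933  0.45813071 -3.64896985] [0.00079123 0.04626077 0.02620031]
```

Scaled: -0.17 m / 0.75 = -0.2267, -0.16 m / 0.75 = -0.2133, 0.327 rad / 3.1416 = 0.1041.

Call:
{"api": "nudge_tcp", "payload": {
  "offsets": [
    [0, 0, -0.0667, 0, 0, 0.0318, 0.05],
    [-0.0267, 0.0173, -0.1, -0.001, 0.001, 0.0637, 0.05],
    [-0.08, 0.0533, -0.1, -0.001, 0.001, 0.1041, 0.05],
    [-0.1333, 0.088, -0.1, -0.001, 0.001, 0.1041, 0.05],
    [-0.18, 0.12, -0.1, -0.001, 0.001, 0.1041, 0.05],
    [-0.2133, 0.1413, -0.1, -0.001, 0.001, 0.1041, 0.05],
    [-0.2267, 0.1493, -0.1, -0.001, 0.001, 0.1041, 0.05],
    [-0.2267, 0.1493, -0.1, -0.001, 0.001, 0.1041, 0.05],
    [-0.2267, 0.1493, -0.1, -0.001, 0.001, 0.1041, 0.05]
  ],
  "force": 80
}}

```text
time: 6.8
eef_pos: [0.5218, 0.086, 0.1359]
tcp_rot: [[-0.933, -0.359, -0.006], [-0.359, 0.933, -0.001], [0.006, 0.001, -1.0]]
ft_force: [0.0, -1.1, -3.9]
grip_width: 0.0552
finger_force: 91.9
```

```bash
python3 tgt.py .07 .139; python3 held.py
```

```text
row: -0.0017 0.0006 -0.0031 0.0012 -0.0064 0.0003
[0.52180799 0.08597964 0.13586193] [ 0.00690348 -1.06192152 -3.90598591] [-0.09208186  0.0305291  -0.01179683]
[(-25, 55), (-24, 249), (-23, 102), (-22, 35), (-21, 23), (-20, 25), (-19, 30), (-18, 50), (-17, 1178), (-16, 3398), (-15, 1004), (-14, 87), (-13, 54), (-12, 37), (-11, 47), (-10, 51), (-9, 47), (-8, 55), (-7, 59), (-6, 32), (-5, 48), (-4, 38), (-3, 41), (-2, 39), (-1, 44), (0, 34), (1, 41), (2, 37), (3, 22)]
top z -15.522214235447374 7453 x ext [-27.99789671  27.85532139] y [-25.89111533  25.86462213]
plane [ 4.77273943e-04 -4.72377816e-03 -1.55029487e+01]
stud 510 [-10.45143873 -18.10332536]
6.85 [0.52194287 0.08563897 0.13623435] [ 0.05863956 -0.10778511 -3.01221066]
```

Scaled: -0.003 m / 0.75 = -0.004, -0.001 m / 0.75 = -0.0013, -0.003 rad / 3.1416 = -0.001.

Call:
{"api": "nudge_tcp", "payload": {
  "offsets": [
    [-0.0013, 0.0008, -0.004, 0.0003, -0.001, 0, 0.05],
    [-0.0013, 0.0008, -0.004, 0.0003, -0.001, 0, 0.05],
    [-0.0013, 0.0008, -0.004, 0.0003, -0.001, 0, 0.05],
    [-0.0013, 0.0008, -0.004, 0.0003, -0.001, 0, 0.05]
  ]
}}

```text
time: 7.25
eef_pos: [0.5235, 0.0872, 0.1402]
tcp_rot: [[-0.934, -0.358, -0.0], [-0.358, 0.934, 0.0], [0.0, 0.0, -1.0]]
ft_force: [0.3, -0.1, -2.7]
grip_width: 0.055
finger_force: 91.9
```

```bash
python3 held.py;python3 tgt.py .07 .139 21
```

```text
[(-25, 153), (-24, 204), (-23, 42), (-22, 26), (-21, 28), (-20, 21), (-19, 28), (-18, 245), (-17, 2408), (-16, 2710), (-15, 335), (-14, 57), (-13, 49), (-12, 46), (-11, 45), (-10, 45), (-9, 51), (-8, 60), (-7, 49), (-6, 43), (-5, 40), (-4, 42), (-3, 32), (-2, 44), (-1, 35), (0, 45), (1, 39), (2, 30)]
top z -15.924513402333698 7420 x ext [-27.867725    28.05624399] y [-25.89231278  25.86296593]
plane [ 2.19779278e-03 -4.56425167e-03 -1.59057355e+01]
stud 522 [-10.37617866 -18.535656  ]
7.3 [0.52344951 0.08731976 0.14013656] [ 0.20606515  0.50833063 -3.19295745]
row: 0.0003 -0.0001 0.0011 0.0001 -0.0005 0.0001
[0.52344951 0.08731976 0.14013656] [ 0.20606515  0.50833063 -3.19295745] [ 0.04407383 -0.036268    0.00512831]
```

Run:
```python
from h import *
from rig import r, optics, workorder
c=optics.capture("wrist");s=r.state();W=cloud(c)
d=np.hypot(W[...,0]-.5893,W[...,1]-.1122)
for lo,hi in((.164,.18),(.136,.16)):
    k=(d<.02)&(W[...,2]>lo)&(W[...,2]<hi);p=W[k];q=(p-s["eef_pos"])@s["tcp_rot"]*1e3
    b=c["image"][k].astype(int);o=b[:,2]-b[:,0]>30
    print(lo,k.sum(),o.sum(),q[:,:2].min(0),q[:,:2].max(0),"orange",q[o].min(0) if o.any() else 0,q[o].max(0) if o.any() else 0,p[:,2].max())
cv2.imwrite("pics/pre.png",c["image"])
```

```bash
python3 tgt.py .07 .138 21
```

```text
row: 0.0004 -0.0001 0.0021 0.0001 -0.0006 0.0002
[0.5234682  0.08740879 0.14011611] [ 0.46887136 -0.41173497 -3.58411783] [ 0.00317453  0.0075196  -0.02523328]Traceback (most recent call last):
  File "<stdin>", line 8, in <module>
    return umr_minimum(a, axis, None, out, keepdims, initial, where)
ValueError: zero-size array to reduction operation minimum which has no identity
```

Scaled: -0.04 m / 0.75 = -0.0533, -0.034 m / 0.75 = -0.0453.

Call:
{"api": "nudge_tcp", "payload": {
  "offsets": [
    [-0.0133, 0, 0.0027, 0, 0, 0, 0.05],
    [-0.0267, 0, 0.0027, 0, 0, 0, 0.05],
    [-0.0373, 0, 0.0027, 0, 0, 0, 0.05],
    [-0.0453, 0, 0.0027, 0, 0, 0, 0.05],
    [-0.0533, 0, 0.0027, 0, 0, 0, 0.05],
    [-0.0533, 0, 0.0027, 0, 0, 0, 0.05],
    [-0.0533, 0, 0.0027, 0, 0, 0, 0.05]
  ]
}}

```text
time: 8.05
eef_pos: [0.5608, 0.1019, 0.1379]
tcp_rot: [[-0.933, -0.359, -0.001], [-0.359, 0.933, -0.0], [0.001, 0.0, -1.0]]
ft_force: [-0.7, -0.6, -3.9]
grip_width: 0.0552
finger_force: 91.9
```

```bash
python3 tgt.py .03 .138 21
```

```text
row: 0.0004 -0.0003 -0.0001 0.0001 -0.0011 0.0004
[0.56075219 0.10188336 0.13790216] [-0.66818046 -0.57763829 -3.9040105 ] [-0.01371836  0.00021538 -0.01528998]
```

Scaled: -0.012 m / 0.75 = -0.016, -0.009 m / 0.75 = -0.012.

Call:
{"api": "nudge_tcp", "payload": {
  "offsets": [
    [-0.004, 0, 0, 0, 0, 0, 0.05],
    [-0.008, 0, 0, 0, 0, 0, 0.05],
    [-0.012, 0, 0, 0, 0, 0, 0.05],
    [-0.016, 0, 0, 0, 0, 0, 0.05],
    [-0.016, 0, 0, 0, 0, 0, 0.05],
    [-0.016, 0, 0, 0, 0, 0, 0.05]
  ]
}}

```text
time: 8.65
eef_pos: [0.5721, 0.1062, 0.138]
tcp_rot: [[-0.933, -0.359, -0.001], [-0.359, 0.933, -0.0], [0.001, 0.0, -1.0]]
ft_force: [0.9, -0.4, -3.5]
grip_width: 0.055
finger_force: 91.9
```

```bash
python3 tgt.py .018 .138 21
```

```text
row: 0.0005 -0.0003 -0.0 0.0001 -0.0008 0.0004
[0.5720522  0.10620833 0.13795702] [ 0.94600067 -0.37666509 -3.54333088] [-0.03282628  0.00911207  0.00801799]
```

Scaled: -0.0175 m / 0.75 = -0.0233, -0.015 m / 0.75 = -0.02.

Call:
{"api": "nudge_tcp", "payload": {
  "offsets": [
    [-0.004, 0, 0, 0, 0, 0, 0.05],
    [-0.008, 0, 0, 0, 0, 0, 0.05],
    [-0.012, 0, 0, 0, 0, 0, 0.05],
    [-0.016, 0, 0, 0, 0, 0, 0.05],
    [-0.02, 0, 0, 0, 0, 0, 0.05],
    [-0.0233, 0, 0, 0, 0, 0, 0.05],
    [-0.0233, 0, 0, 0, 0, 0, 0.05],
    [-0.0233, 0, 0, 0, 0, 0, 0.05]
  ]
}}

```text
time: 9.45
eef_pos: [0.5884, 0.1125, 0.138]
tcp_rot: [[-0.933, -0.359, -0.001], [-0.359, 0.933, -0.0], [0.001, 0.0, -1.0]]
ft_force: [-0.1, -0.2, -2.3]
grip_width: 0.0554
finger_force: 91.9
```

```bash
python3 tgt.py 0 .138 21
```

```text
row: -0.0001 -0.0003 -0.0 0.0001 -0.0008 0.0004
[0.58837148 0.11249107 0.13798059] [-0.07035993 -0.1821258  -2.27691164] [ 0.04102119  0.04330416 -0.01597071]
```

The rows are not in the units I measure in: shifts go in shares of 0.75 m and turns go in shares of pi rad. I convert before sending: -0.0016 m / 0.75 = -0.0021, -0.0008 m / 0.75 = -0.0011.

Call:
{"api": "nudge_tcp", "payload": {
  "offsets": [
    [-0.0011, 0, 0, 0, 0, 0, 0.05],
    [-0.0011, 0, 0, 0, 0, 0, 0.05],
    [-0.0021, 0, 0, 0, 0, 0, 0.05],
    [-0.0021, 0, 0, 0, 0, 0, 0.05]
  ]
}}

```text
time: 9.85
eef_pos: [0.5899, 0.1131, 0.1381]
tcp_rot: [[-0.933, -0.359, -0.001], [-0.359, 0.933, -0.0], [0.001, 0.0, -1.0]]
ft_force: [0.3, 0.0, -4.3]
grip_width: 0.0551
finger_force: 91.9
```

Call:
{"api": "nudge_tcp", "payload": {
  "offsets": [
    [-0.0007, 0, 0, 0, 0, 0, 0.05],
    [-0.0007, 0, 0, 0, 0, 0, 0.05],
    [-0.0013, 0, 0, 0, 0, 0, 0.05],
    [-0.0013, 0, 0, 0, 0, 0, 0.05]
  ]
}}

```text
time: 10.25
eef_pos: [0.5907, 0.1133, 0.138]
tcp_rot: [[-0.933, -0.359, -0.001], [-0.359, 0.933, -0.0], [0.001, 0.0, -1.0]]
ft_force: [-0.8, -0.0, -3.2]
grip_width: 0.0548
finger_force: 91.9
```

Scaled: -0.0006 m / 0.75 = -0.0008.

Call:
{"api": "nudge_tcp", "payload": {
  "offsets": [
    [-0.0008, 0, 0, 0, 0, 0, 0.05],
    [-0.0008, 0, 0, 0, 0, 0, 0.05]
  ]
}}

```text
time: 10.45
eef_pos: [0.5908, 0.1133, 0.1379]
tcp_rot: [[-0.933, -0.359, -0.002], [-0.359, 0.933, -0.001], [0.002, 0.0, -1.0]]
ft_force: [-3.1, -0.5, -2.5]
grip_width: 0.055
finger_force: 92.0
```

Call:
{"api": "nudge_tcp", "payload": {
  "offsets": [
    [-0.0008, 0, 0, 0, 0, 0, 0.05],
    [-0.0008, 0, 0, 0, 0, 0, 0.05]
  ]
}}

```text
time: 10.65
eef_pos: [0.5908, 0.1133, 0.1378]
tcp_rot: [[-0.933, -0.359, -0.003], [-0.359, 0.933, -0.001], [0.003, -0.0, -1.0]]
ft_force: [-5.8, -0.7, -0.3]
grip_width: 0.0556
finger_force: 92.2
```

Scaled: 0.0026 m / 0.75 = 0.0035, -0.4 rad / 3.1416 = -0.1273.

Call:
{"api": "nudge_tcp", "payload": {
  "offsets": [
    [0.0035, 0, 0, 0, 0, 0, 0.05],
    [0.0035, 0, 0, 0, 0, 0, 0.05],
    [0.0035, 0, 0, 0, 0, -0.0318, 0.05],
    [0.0035, 0, 0, 0, 0, -0.0637, 0.05],
    [0.0035, 0, 0, 0, 0, -0.0955, 0.05],
    [0.0035, 0, 0, 0, 0, -0.1273, 0.05],
    [0.0035, 0, 0, 0, 0, -0.1273, 0.05],
    [0.0035, 0, 0, 0, 0, -0.1273, 0.05]
  ]
}}

```text
time: 11.45
eef_pos: [0.5898, 0.1131, 0.1381]
tcp_rot: [[-0.722, -0.692, 0.0], [-0.692, 0.722, 0.0], [-0.0, -0.0, -1.0]]
ft_force: [0.4, -0.4, -4.1]
grip_width: 0.055
finger_force: 91.9
```

```bash
python3 tgt.py 0 .138 85
```

```text
row: 0.0017 -0.0005 0.0001 -0.0001 0.0002 -0.7191
[0.5898202  0.11307129 0.13814209] [ 0.38388926 -0.37512981 -4.13014615] [ 0.00639551  0.00461819 -0.0442362 ]
```

Scaled: 0.0005 m / 0.75 = 0.0007, -0.719 rad / 3.1416 = -0.2289.

Call:
{"api": "nudge_tcp", "payload": {
  "offsets": [
    [0.0007, 0, 0, 0, 0, -0.0318, 0.05],
    [0.0007, 0, 0, 0, 0, -0.0637, 0.05],
    [0.0007, 0, 0, 0, 0, -0.0955, 0.05],
    [0.0007, 0, 0, 0, 0, -0.1273, 0.05],
    [0.0007, 0, 0, 0, 0, -0.1592, 0.05],
    [0.0007, 0, 0, 0, 0, -0.191, 0.05],
    [0.0007, 0, 0, 0, 0, -0.2289, 0.05],
    [0.0007, 0, 0, 0, 0, -0.2289, 0.05],
    [0.0007, 0, 0, 0, 0, -0.2289, 0.05]
  ]
}}

```text
time: 12.35
eef_pos: [0.5893, 0.1126, 0.1381]
tcp_rot: [[-0.089, -0.996, -0.0], [-0.996, 0.089, -0.0], [0.0, 0.0, -1.0]]
ft_force: [-0.1, -1.0, -3.5]
grip_width: 0.0551
finger_force: 91.9
```

```bash
python3 tgt.py 0 .132 85
```

```text
row: 0.0011 0.0002 0.0061 0.0003 -0.0001 -0.0019
[0.58926065 0.11261351 0.13808238] [-0.05799742 -1.0238363  -3.47337918] [-0.02089764 -0.05499638 -0.00999003]
```

Scaled: 0.003 m / 0.75 = 0.004, 0.002 m / 0.75 = 0.0027.

Call:
{"api": "nudge_tcp", "payload": {
  "offsets": [
    [0, 0, 0.0013, 0, 0, 0, 0.05],
    [0, 0, 0.0027, 0, 0, 0, 0.05],
    [0, 0, 0.004, 0, 0, 0, 0.05],
    [0, 0, 0.004, 0, 0, 0, 0.05]
  ]
}}

```text
time: 12.75
eef_pos: [0.589, 0.1125, 0.1348]
tcp_rot: [[-0.085, -0.996, -0.001], [-0.996, 0.085, -0.0], [0.0, 0.001, -1.0]]
ft_force: [-0.4, 0.5, -3.5]
grip_width: 0.0558
finger_force: 91.9
```

Call:
{"api": "nudge_tcp", "payload": {
  "offsets": [
    [0, 0, 0.0013, 0, 0, 0, 0.05],
    [0, 0, 0.0027, 0, 0, 0, 0.05],
    [0, 0, 0.0027, 0, 0, 0, 0.05]
  ]
}}

```text
time: 13.05
eef_pos: [0.589, 0.1125, 0.1328]
tcp_rot: [[-0.085, -0.996, -0.001], [-0.996, 0.085, -0.0], [0.0, 0.001, -1.0]]
ft_force: [0.2, -0.0, -3.4]
grip_width: 0.055
finger_force: 91.9
```

Scaled: 0.002 m / 0.75 = 0.0027, 0.001 m / 0.75 = 0.0013.

Call:
{"api": "nudge_tcp", "payload": {
  "offsets": [
    [0, 0, 0.0013, 0, 0, 0, 0.05],
    [0, 0, 0.0027, 0, 0, 0, 0.05],
    [0, 0, 0.0027, 0, 0, 0, 0.05]
  ]
}}

```text
time: 13.35
eef_pos: [0.589, 0.1125, 0.1308]
tcp_rot: [[-0.085, -0.996, -0.001], [-0.996, 0.085, -0.0], [0.0, 0.001, -1.0]]
ft_force: [-1.0, -0.6, -3.5]
grip_width: 0.0554
finger_force: 91.9
```

Call:
{"api": "nudge_tcp", "payload": {
  "offsets": [
    [0, 0, 0.0013, 0, 0, 0, 0.05],
    [0, 0, 0.002, 0, 0, 0, 0.05],
    [0, 0, 0.002, 0, 0, 0, 0.05]
  ]
}}

```text
time: 13.65
eef_pos: [0.5891, 0.1125, 0.1294]
tcp_rot: [[-0.085, -0.996, -0.001], [-0.996, 0.085, -0.0], [0.0, 0.001, -1.0]]
ft_force: [0.8, 0.2, -3.1]
grip_width: 0.0552
finger_force: 91.9
```

Scaled: 0.002 m / 0.75 = 0.0027, 0.001 m / 0.75 = 0.0013.

Call:
{"api": "nudge_tcp", "payload": {
  "offsets": [
    [0, 0, 0.0013, 0, 0, 0, 0.05],
    [0, 0, 0.0027, 0, 0, 0, 0.05],
    [0, 0, 0.0027, 0, 0, 0, 0.05]
  ]
}}

```text
time: 13.95
eef_pos: [0.589, 0.1125, 0.1273]
tcp_rot: [[-0.085, -0.996, -0.001], [-0.996, 0.085, -0.0], [0.0, 0.001, -1.0]]
ft_force: [0.3, -0.2, -4.1]
grip_width: 0.0554
finger_force: 91.9
```

Call:
{"api": "nudge_tcp", "payload": {
  "offsets": [
    [0, 0, 0.0009, 0, 0, 0, 0.05],
    [0, 0, 0.0013, 0, 0, 0, 0.05],
    [0, 0, 0.0013, 0, 0, 0, 0.05]
  ]
}}

```text
time: 14.25
eef_pos: [0.5891, 0.1126, 0.1265]
tcp_rot: [[-0.085, -0.996, -0.001], [-0.996, 0.085, -0.0], [0.0, 0.001, -1.0]]
ft_force: [-0.2, -0.4, -3.9]
grip_width: 0.0549
finger_force: 91.9
```

Call:
{"api": "nudge_tcp", "payload": {
  "offsets": [
    [0, 0, 0.0009, 0, 0, 0, 0.05],
    [0, 0, 0.0013, 0, 0, 0, 0.05],
    [0, 0, 0.0013, 0, 0, 0, 0.05]
  ]
}}

```text
time: 14.55
eef_pos: [0.5893, 0.1126, 0.126]
tcp_rot: [[-0.085, -0.996, 0.0], [-0.996, 0.085, -0.0], [0.0, -0.0, -1.0]]
ft_force: [-1.4, -0.7, -0.4]
grip_width: 0.0554
finger_force: 92.3
```

Call:
{"api": "nudge_tcp", "payload": {
  "offsets": [
    [0, 0, 0.0009, 0, 0, 0, 0.05],
    [0, 0, 0.0013, 0, 0, 0, 0.05],
    [0, 0, 0.0013, 0, 0, 0, 0.05]
  ]
}}

```text
time: 14.85
eef_pos: [0.5894, 0.1126, 0.1258]
tcp_rot: [[-0.084, -0.996, 0.001], [-0.996, 0.084, -0.0], [0.0, -0.001, -1.0]]
ft_force: [-4.1, 0.1, 5.0]
grip_width: 0.0553
finger_force: 93.0
```

Scaled: 0.0015 m / 0.75 = 0.002, 0.0008 m / 0.75 = 0.0011.

Call:
{"api": "nudge_tcp", "payload": {
  "offsets": [
    [0, 0, 0.0011, 0, 0, 0, 0.05],
    [0, 0, 0.002, 0, 0, 0, 0.05],
    [0, 0, 0.002, 0, 0, 0, 0.05],
    [0, 0, 0.002, 0, 0, 0, 0.05]
  ]
}}

```text
time: 15.25
eef_pos: [0.5894, 0.1126, 0.1257]
tcp_rot: [[-0.084, -0.996, 0.002], [-0.996, 0.084, -0.0], [-0.0, -0.002, -1.0]]
ft_force: [-6.9, 0.2, 12.0]
grip_width: 0.0555
finger_force: 93.7
```

```bash
python3 held.py
```

```text
[(-45, 268), (-44, 191), (-43, 122), (-42, 70), (-41, 59), (-40, 29), (-39, 9), (-31, 11), (-30, 11), (-29, 15), (-28, 19), (-27, 36), (-26, 34), (-25, 207), (-24, 224), (-23, 63), (-22, 58), (-21, 50), (-20, 57), (-19, 54), (-18, 287), (-17, 2240), (-16, 2021), (-15, 244), (-14, 61), (-13, 62), (-12, 55), (-11, 48), (-10, 55), (-9, 52), (-8, 45), (-7, 54), (-6, 106), (-5, 275), (-4, 126), (-3, 37), (-2, 38), (-1, 32), (0, 31), (1, 34), (2, 42), (3, 133), (4, 40)]
top z -16.044671506291948 6440 x ext [-26.45863654  28.64378923] y [-25.84638396  25.83500782]
plane [ 3.13568475e-03 -2.71310262e-03 -1.60766543e+01]
stud 648 [-4.5033144  -9.70596032]
15.3 [0.58937696 0.11254381 0.1256902 ] [-6.92055413  0.6700663  12.32471161]
```

Scaled: -0.0015 m / 0.75 = -0.002, 0.0006 m / 0.75 = 0.0008.

Call:
{"api": "nudge_tcp", "payload": {
  "offsets": [
    [0, 0.0008, 0, 0, 0, 0, 0.05],
    [0, 0.0008, 0, 0, 0, 0, 0.05],
    [0, 0.0008, -0.002, 0, 0, 0, 0.05],
    [0, 0.0008, -0.002, 0, 0, 0, 0.05]
  ]
}}

```text
time: 15.7
eef_pos: [0.5893, 0.1126, 0.1258]
tcp_rot: [[-0.084, -0.996, 0.002], [-0.996, 0.084, 0.0], [-0.0, -0.002, -1.0]]
ft_force: [-1.8, -0.1, 6.1]
grip_width: 0.0553
finger_force: 93.0
```

Call:
{"api": "nudge_tcp", "payload": {
  "offsets": [
    [0, 0, 0, 0, 0, 0, 0.06],
    [0, 0, 0, 0, 0, 0, 0.066],
    [0, 0, 0, 0, 0, 0, 0.072],
    [0, 0, 0, 0, 0, 0, 0.08],
    [0, 0, 0, 0, 0, 0, 0.085],
    [0, 0, 0, 0, 0, 0, 0.085],
    [0, 0, 0, 0, 0, 0, 0.085]
  ]
}}

```text
time: 16.4
eef_pos: [0.5886, 0.1126, 0.1245]
tcp_rot: [[-0.085, -0.996, -0.001], [-0.996, 0.085, -0.0], [0.0, 0.001, -1.0]]
ft_force: [-1.4, 0.3, 0.6]
grip_width: 0.085
finger_force: 0.0
```

```bash
python3 held.py
```

```text
[(-45, 186), (-44, 90), (-43, 64), (-42, 66), (-41, 38), (-32, 10), (-31, 16), (-30, 23), (-29, 21), (-28, 28), (-27, 93), (-26, 241), (-25, 144), (-24, 64), (-23, 48), (-22, 57), (-21, 46), (-20, 56), (-19, 654), (-18, 2784), (-17, 1343), (-16, 143), (-15, 58), (-14, 66), (-13, 62), (-12, 49), (-11, 49), (-10, 45), (-9, 51), (-8, 47), (-7, 116), (-6, 263), (-5, 140), (-4, 37), (-3, 37), (-2, 30), (-1, 27), (0, 32), (1, 53), (2, 130), (3, 40)]
top z -17.308039582615006 6619 x ext [-26.757457    28.79142805] y [-25.9113819   25.83533761]
plane [ 2.20283333e-03  1.47963270e-03 -1.73269787e+01]
stud 678 [ -4.43260502 -10.233313  ]
16.45 [0.58855906 0.11262921 0.12456077] [-0.70613045 -0.03523692 -0.18948239]
```

Scaled: -0.13 m / 0.75 = -0.1733, -0.11 m / 0.75 = -0.1467, -0.4 rad / 3.1416 = -0.1273.

Call:
{"api": "nudge_tcp", "payload": {
  "offsets": [
    [0, 0, -0.0267, 0, 0, 0, 0.085],
    [0, 0, -0.0667, 0, 0, 0, 0.085],
    [0, 0, -0.1067, 0, 0, 0, 0.085],
    [0, 0, -0.1467, 0, 0, 0, 0.085],
    [0.0267, 0, -0.1733, 0, -0.0318, 0, 0.085],
    [0.0667, 0, -0.1733, 0, -0.0796, 0, 0.085],
    [0.0667, 0, -0.1733, 0, -0.1273, 0, 0.085],
    [0.0667, 0, -0.1733, 0, -0.1273, 0, 0.085],
    [0.0667, 0, -0.1733, 0, -0.1273, 0, 0.085]
  ]
}}

```text
time: 17.35
eef_pos: [0.5845, 0.0612, 0.2545]
tcp_rot: [[-0.081, -0.996, 0.033], [-0.918, 0.088, 0.387], [-0.388, 0.001, -0.922]]
ft_force: [-0.7, 0.5, 1.1]
grip_width: 0.0853
finger_force: 0.0
```

Run:
```python
from h import *
from rig import r, optics, workorder
c=optics.capture("wrist");W=cloud(c);s=r.state();print(s["ft_force"])
A=[.5893,.1126];d=np.hypot(W[...,0]-A[0],W[...,1]-A[1])
k=(d>.012)&(d<.029)&(W[...,2]>.136)&(W[...,2]<.146)
p=W[k];print("top",k.sum(),np.median(p[:,2]),np.linalg.lstsq(np.c_[p[:,:2]-A,np.ones(len(p))],p[:,2],rcond=None)[0])
k=(d>.012)&(d<.03)&(W[...,2]>.148)&(W[...,2]<.153);m=(W[k].min(0)+W[k].max(0))[:2]/2-A;print("stud",k.sum(),m,np.degrees(np.arctan2(m[1],m[0])))
q=c["R"]@np.r_[A,.13]+c["t"];u,v=int(q[0]/q[2]*c["fx"]+c["cx"]),int(q[1]/q[2]*c["fy"]+c["cy"]);print(u,v)
u=min(max(u,70),490);v=min(max(v,70),350)
cv2.imwrite("pics/fin.png",cv2.resize(c["image"][v-70:v+70,u-70:u+70],(560,560),interpolation=cv2.INTER_CUBIC))
```

```text
[-0.13091431  0.70271392  0.03926607]
top 1436 0.14191474815201338 [0.0031611  0.0134894  0.14190619]
stud 104 [0.01892047 0.00797222] 22.848346591288852
281 194
```

View pics/fin.png

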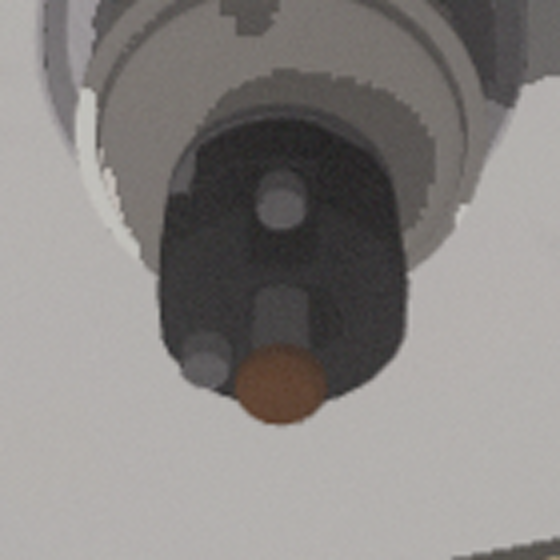

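The weight lies flat. The lower stud shows through the notch at (282,200) and the weight's own stud is at (207,360).

```bash
python3 -c "
from rig import r, optics, workorder
print(workorder.close_job())"
```

```text
the job is handed in; nothing more can be done
None
```

The thick weight lies flat on the loaded one, its notch over the stud and its slot about 120° round from the lower one's; I pressed it home with about 12 N, let go and handed the job in at about 17 s.

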